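# Take the engraving handpiece from its locked stand and hold it level for a bur change

## Robot

A 7-joint arm with a two-finger parallel gripper is mounted at the origin on the work surface. World frame = base frame: x ahead of the robot, y to its left, z up, the work surface at z = 0. Lengths are in m, angles in rad, forces in N, time in s.
With the tool pointing down it reaches from about 0.425 to 0.875 m from the base axis. Payload 4.7 kg.
Tool frame: the origin (TCP) lies on the centre line of the jaws, within the pads' length; the fingertips stand 17 mm ahead of it and the grasp point (between the pads) lies 2 mm behind it (ctrl.tcp_to_tips is the distance from the TCP to the fingertips, in m); z points along the fingers, y is the line along which they close (so a half turn about z gives the same grasp; the last joint's range is limited). The gripper opens to 85 mm and grips with 20 to 120 N. Pads are 22 mm wide; open, the fingers measure 114 mm over their backs; the gripper's body (76 mm by 85 mm) begins 54 mm behind the grasp point. The pads swing forward as they close: fully open they stand 13 mm farther back than shut.
Start: joints at [-1.131, 0.321, -0.07, 1.45, 0.023, 1.371, -0.057], TCP at [0.269, 0.592, 0.224] pointing down, gripper open.
Joint ranges: [-2.86, 2.86], [-0.3, 2.09], [-1.38, 1.24], [0.06, 2.45], [-1.56, 4.7], [0.09, 2.05], [-2.69, 2.69]. Speed limits (rad/s): [2.57, 2.57, 3.14, 3.14, 3.14, 3.14, 3.14].

## Interface

Orientations are given as a rotation vector (axis times angle).
In Python, from station import ctrl, eyes, sign_off gives the robot as it stands. The module is installed in compiled form; this text tells all that it offers.
- The arm moves only by the tool jog_arm, never from a script. Its argument "commands" is text: rows parted by semicolons, each of 4 numbers parted by spaces: the shift along the tool's x, y, z in m, then the turn about the tool's z in degrees. A call has exactly 10 rows; each row is the pose to reach, as a shift and turn from the pose commanded when the call began, along the tool's axes at that moment; what a row does not reach only later rows make up. A row lasts 1/8 s, in which the tool goes at most 62.5 mm and 10.7 degrees, less where a joint would pass 70% of its speed; a pose out of reach is approached as far as the arm can. A call with a gripper value outside its range is refused whole. "gripper" is the opening, from 0 (shut) to 1 (fully open), set as the call begins (left out, the last holds). The fingers move at their own pace and stop on an object; the grip force is fixed at half the most. Time passes only in rows, so rows that repeat a pose let the fingers close, or fill a call up. It gives the time, the measured TCP pose, the force, the opening and the grip force at its end, in the units of the state.
- ctrl.observe(): the state, without advancing time (a new reading comes with each control period).
- eyes.grab_frame(name): name is "scene" or "top" or "wrist"; returns (picture, depth): 384x512x3 uint8, blue, green, red; 384x512 float32, m along the optical axis (not along the pixel's ray), 0 where there is no reading.
- eyes.camera_model(name): a dict with "fx", "fy", "cx", "cy" (pixels), "k1" (the pictures are not rectified: a ray, as slopes to the right and down, at radius r is drawn at 1 + k1 r^2 times it, then the intrinsics apply), "world_from_camera" (4x4, takes a point from camera to world coordinates). Camera axes: x right, y up, looking along -z (the intrinsics and any distortion apply to the point x, -y, -z); pixel columns grow to the right and rows downward; lengths in m; the calibration is good to about 2 mm. A picture is of the moment at which its call begins: read the wrist's pose just before it. camera_model takes no time and is no camera call; for the wrist camera it gives the pose at the moment of the call.
- sign_off(): hands the job in; it is judged then, once.
The state is a dict: "clock": time; "joint_pos": joint angles; "dq": joint speeds; "joint_efforts": joint torques, N m; "position": TCP position; "eef_rot": TCP orientation; "wrist_force": force on the tool from outside, world axes, zero at the start; "torque": the same for the moment, N m; "gripper_width": opening from 0.0 (shut) to 1.0 (fully open); "grasp_force": force on a finger pad.
Only numpy, scipy, OpenCV 4.12 (cv2) and the standard library are available. Lean on these libraries where they do the work, as an engineer would, in place of code of your own. Each camera call takes 0.05 s, during which the arm holds its last target. There are 200 camera calls.

## Task

Slide the red transport lock of the handpiece stand fully open to its end stop, then draw the blue engraving handpiece out of its leaning socket, turn it level and hold it still in the gripper, at least 20 cm above the bench and clear of everything, so that I can change its bur. Finish while holding it there: do not put it down or let go. Leave the lock open and the other things on the bench where they are.

Things in the scene. Friction and masses are not known exactly. Their poses are not given: they have to be found in the camera images.
- handpiece: Blue cordless engraving handpiece, a round rod 165 mm long, about 190 g, bur down in the leaning socket. Origin on its axis 105 mm from the bur tip, near the centre of mass: grip here. z axis: from bur to rear end. Body 22 mm in diameter from 33 mm below the origin to 45 mm above, then a black cap to 60 mm. A 36 mm collar, 33 to 39 mm below the origin, rests on the socket's mouth.
- bur_tip (a point): The end of the bur, on the axis of the handpiece, 105 mm from its origin towards -z.
- stand: Heavy fixed stand: dark base plate 130 x 215 x 12 mm, grey block with the socket, leaning 35 degrees from vertical (the handpiece, with its play, 35 to 40); the handpiece's rear leans to the stand's +x. Origin on the bench under the block, 20 mm towards -x from the socket's mouth; its y axis is the way the lock opens. The seated handpiece's rear end is about 170 mm up.
- socket_mouth (a point): Centre of the socket's mouth, 83 mm above the bench. The hole is 24 mm wide; the handpiece's 22 mm shank, cone and bur reach 66 mm into it, so it must be drawn about 70 mm along its own axis to be free.
- lock (a joint): Transport lock, a red fork sliding level along the stand's +y; value in m. Near 0 (0 to 0.008 at the start) its prongs lie 2 mm above the collar and the handpiece cannot come out; 0.040 is the end stop, fully open. It stays where it is left; about 2 N to slide it.
- lock_knob (a point): Centre of the top of the lock's red upright grip, a block 22 mm along the stand's x by 16 mm along its y, standing 35 mm free above the red slide plate. It is 80 mm from the handpiece's axis along the stand's y when the lock reads 0.
- blue_bottle: Bystander, not to be disturbed: blue bottle with white cap, 52 mm wide, 135 mm tall. Origin under its centre.
- white_jar: Bystander, not to be disturbed: white jar with white lid, 72 mm wide, 75 mm tall. Origin under its centre.
- blue_lid_jar: Bystander, not to be disturbed: white jar with blue lid, 56 mm wide, 60 mm tall. Origin under its centre.
- tub: Bystander, not to be disturbed: clear open bowl, 116 mm wide, 60 mm tall. Origin under its centre.
- screwdriver: Bystander, not to be disturbed: screwdriver with wooden handle, 190 mm long, lying down. Origin under its centre.
- pliers: Bystander, not to be disturbed: yellow-handled pliers, 150 mm long, lying down. Origin under its pivot.

How it is judged:
By the outcome, as a careful person would: the job done as asked, in the order asked, and still so for the second after the job is handed in, while the arm keeps its last pose, push and grip.
It also fails if it takes over 38 s, if anything falls off the work surface, if the arm or the gripper's body presses on something with over 40 N, if the wrist force passes 120 N, or if a joint passes its speed limit or range.

## Working session

There is one attempt and no reset: what is moved stays moved. The work goes in short steps, Python scripts to look and compute and a tool call to move; the robot and the scene stay as the last step left them, time stands still between calls to the robot, and variables do not carry over. Pictures are saved under pics/ and viewed, at most 10 in all, crops included, and the job is handed in when it is done.

Besides the shell and the picture viewer there is one more tool, called after "Emit:" by a JSON object that holds its "fn" and its "kwargs". jog_arm: Moves the arm, as the interface text tells. Its arguments: {"type":"object","properties":{"commands":{"type":"string"},"gripper":{"type":"number"}},"required":["commands"]}

```bash
mkdir -p pics; cat > h.py <<'E'
import numpy as np, cv2
from station import ctrl, eyes
from scipy.spatial.transform import Rotation as R
def snap(n,f):
    m=eyes.camera_model(n); p,d=eyes.grab_frame(n); cv2.imwrite('pics/%s.png'%f,p); np.savez('pics/%s.npz'%f,p=p,d=d,**{k:np.array(v) for k,v in m.items()}); return p,d,m
def cloud(f):
    z=np.load('pics/%s.npz'%f); d=z['d']; K=np.array([[z['fx'],0,z['cx']],[0,z['fy'],z['cy']],[0,0,1]],float)
    v,u=np.mgrid[:d.shape[0],:d.shape[1]]
    s=cv2.undistortPoints(np.stack([u.ravel(),v.ravel()],1).astype(float)[:,None],K,np.array([float(z['k1']),0,0,0]))[:,0].reshape(*d.shape,2)
    c=np.stack([s[...,0]*d,-s[...,1]*d,-d,np.ones_like(d)],-1)
    w=(c@z['world_from_camera'].T)[...,:3]; w[d==0]=np.nan
    return w,z['p']
E
python3 - <<'E'
from h import *
o=ctrl.observe(); print({k:np.round(v,3) for k,v in o.items()}, ctrl.tcp_to_tips)
a,_,_=snap('scene','s0'); b,_,_=snap('top','t0')
E
```

```text
{'clock': np.float64(0.0), 'joint_pos': array([-1.131,  0.322, -0.07 ,  1.452,  0.023,  1.371, -0.057]), 'dq': array([ 0.   , -0.   ,  0.   ,  0.002,  0.   ,  0.003,  0.   ]), 'joint_efforts': array([-0.0000e+00, -4.9357e+01, -3.8300e-01, -3.1434e+01,  1.3000e-02,
        1.1000e-02, -0.0000e+00]), 'position': array([0.268, 0.591, 0.223]), 'eef_rot': array([-6.64e-01, -3.07e+00,  3.00e-03]), 'wrist_force': array([ 0.451, -0.235, -0.104]), 'torque': array([ 0.009, -0.02 , -0.024]), 'grasp_force': np.float64(0.0), 'gripper_width': np.float64(1.001)} 0.017
```

View pics/s0.png

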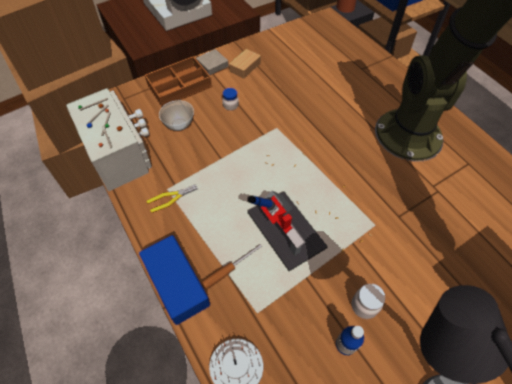

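View pics/t0.png

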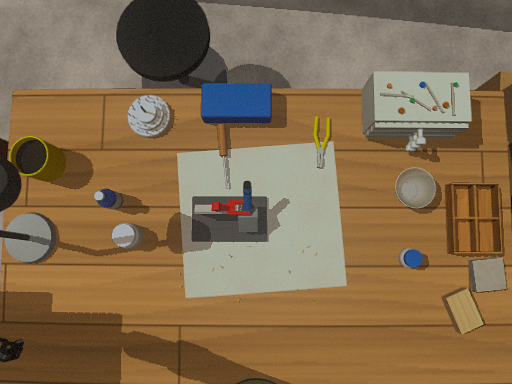

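The stand is at about (230,218) in the top view. The handpiece leans up (world +x), and the red lock runs left (world +y) with its knob near (216,207). Measuring the colour clouds next.

```bash
python3 - <<'E'
from h import *
for f,(r0,r1,c0,c1) in dict(t0=(165,255,185,275),s0=(180,280,235,335)).items():
    w,p=cloud(f); w=w[r0:r1,c0:c1]; q=p[r0:r1,c0:c1].astype(int)
    b,g,r=q[...,0],q[...,1],q[...,2]
    blue=(b>r+35)&(b>g+25); red=(r>g+70)&(r>b+70); dark=(abs(w[...,2]-.012)<.004)&(q.max(-1)<90)
    for n,m in dict(blue=blue,red=red).items():
        P=w[m]; P=P[~np.isnan(P).any(1)&(P[:,2]>.03)]; print(f,n,len(P),np.round(P.mean(0),3),'min',np.round(P.min(0),3),'max',np.round(P.max(0),3))
        if n=='blue':
            P=P[P[:,2]>.1]; u,s,v=np.linalg.svd(P-P.mean(0)); d=v[0]*np.sign(v[0,2]); print(' axis',d.round(3),P.mean(0).round(3),'tilt',np.degrees(np.arccos(d[2])))
        else:
            for a,bb in ((.04,.075),(.075,.1),(.1,.2)):
                Q=P[(P[:,2]>a)&(P[:,2]<=bb)]
                if len(Q): print('  z',a,bb,len(Q),Q.mean(0).round(4),Q.min(0).round(3),Q.max(0).round(3))
    D=w[dark]; print(' plate',len(D),cv2.minAreaRect(D[:,:2].astype(np.float32)))
    cv2.imwrite('pics/c_%s.png'%f,cv2.resize(np.uint8(q),(600,600),interpolation=cv2.INTER_CUBIC))
E
```

```text
t0 blue 118 [0.6   0.026 0.123] min [0.575 0.016 0.091] max [0.628 0.035 0.159]
 axis [0.638 0.012 0.77 ] [0.602 0.026 0.126] tilt 39.640566609449415
t0 red 280 [0.582 0.07  0.102] min [0.564 0.02  0.076] max [0.604 0.123 0.142]
  z 0.075 0.1 150 [0.5894 0.0686 0.0893] [0.564 0.02  0.076] [0.604 0.123 0.1  ]
  z 0.1 0.2 130 [0.574  0.0713 0.1158] [0.564 0.02  0.1  ] [0.593 0.119 0.142]
 plate 1847 ((0.5563035607337952, 0.07970662415027618), (0.12630262970924377, 0.21239881217479706), 0.2555910050868988)
s0 blue 120 [0.607 0.03  0.124] min [0.579 0.018 0.087] max [0.634 0.035 0.158]
 axis [0.64  0.037 0.768] [0.61  0.03  0.128] tilt 39.84000594255069
s0 red 425 [0.588 0.077 0.102] min [0.555 0.019 0.077] max [0.608 0.121 0.14 ]
  z 0.075 0.1 217 [0.5935 0.071  0.0889] [0.555 0.019 0.077] [0.608 0.121 0.1  ]
  z 0.1 0.2 208 [0.5814 0.0823 0.1159] [0.565 0.02  0.1  ] [0.598 0.12  0.14 ]
 plate 2004 ((0.5605986714363098, 0.07850340008735657), (0.1298695206642151, 0.21716418862342834), 0.49886107444763184)
```

View pics/c_t0.png

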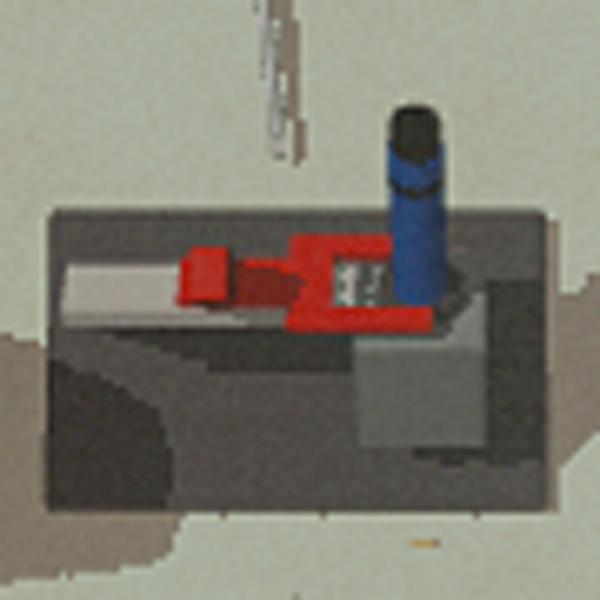

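View pics/c_s0.png

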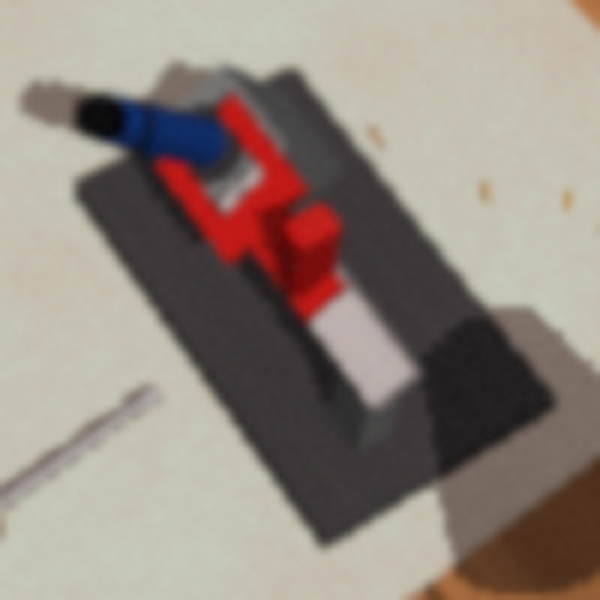

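The top crop shows the knob at crop (203,275), which is image px (215,206), and the handpiece body at (418,235). The knob stands on the slide, and the stand's axes are parallel to the world's within about 0.5°. Next I need the knob top exactly and the arm's kinematics.

```bash
python3 - <<'E'
from h import *
for f,(r0,r1,c0,c1) in dict(t0=(165,255,185,275),s0=(180,280,235,335)).items():
    w,p=cloud(f); w=w[r0:r1,c0:c1]; q=p[r0:r1,c0:c1].astype(int)
    b,g,r=q[...,0],q[...,1],q[...,2]
    red=(r>g+70)&(r>b+70); P=w[red]; P=P[P[:,2]>.132]; print(f,'knob',len(P),P.mean(0).round(4),P.min(0).round(3),P.max(0).round(3))
    D=w.reshape(-1,3); D=D[(abs(D[:,2]-.012)<.004)&(q.max(-1).ravel()<90)]
    print(D.min(0),D.max(0))
    m=(q.max(-1)<60)&(w[...,2]>.12); P=w[m]; print('cap',len(P),P.mean(0).round(3),P.max(0).round(3))
    B=w[(b>r+35)&(b>g+25)]
    for z in np.arange(.09,.16,.01):
        Q=B[abs(B[:,2]-z)<.005]; 
        if len(Q):print(z.round(3),len(Q),Q.mean(0).round(4),Q[:,0].max().round(4), Q[:,1].min().round(4),Q[:,1].max().round(4))
x=ctrl.observe(); Rm=R.from_rotvec(x['eef_rot']).as_matrix(); print(Rm.round(3))
E
```

```text
t0 knob 47 [0.5836 0.106  0.1363] [0.574 0.099 0.132] [0.593 0.113 0.142]
[ 0.49271422 -0.02646977  0.00801381] [0.6196679  0.18596764 0.01598515]
cap 58 [0.632 0.024 0.158] [0.645 0.032 0.168]
0.09 4 [0.5784 0.0297 0.0921] 0.5811 0.0257 0.0338
0.1 17 [0.5806 0.0259 0.1003] 0.5857 0.02 0.0336
0.11 21 [0.5889 0.0262 0.1097] 0.5956 0.0173 0.0332
0.12 21 [0.5969 0.0268 0.1199] 0.605 0.0196 0.033
0.13 24 [0.605  0.0244 0.1299] 0.6143 0.0168 0.0327
0.14 12 [0.6127 0.0277 0.14  ] 0.6238 0.0193 0.0348
0.15 17 [0.6222 0.0265 0.15  ] 0.6278 0.0165 0.0347
0.16 2 [0.6219 0.0278 0.1574] 0.6221 0.0265 0.0292
s0 knob 52 [0.5875 0.1056 0.137 ] [0.576 0.097 0.132] [0.598 0.113 0.14 ]
[ 0.49483584 -0.02981127  0.00804453] [0.62580827 0.18695099 0.01597924]
cap 48 [0.639 0.027 0.157] [0.648 0.033 0.165]
0.09 7 [0.5852 0.0324 0.0922] 0.5913 0.0311 0.0347
0.1 18 [0.5873 0.0296 0.0995] 0.5963 0.0183 0.0335
0.11 20 [0.5957 0.0295 0.1101] 0.6096 0.0224 0.0345
0.12 16 [0.6046 0.0305 0.1201] 0.6179 0.0234 0.0343
0.13 21 [0.6126 0.0311 0.1298] 0.6248 0.0237 0.0344
0.14 15 [0.6188 0.0306 0.1393] 0.6311 0.0241 0.0345
0.15 20 [0.6263 0.0308 0.1492] 0.634 0.0254 0.0352
0.16 3 [0.6282 0.0276 0.1577] 0.6303 0.0264 0.0286
[[-0.911  0.413 -0.001]
 [ 0.413  0.911 -0.002]
 [-0.    -0.002 -1.   ]]
```

Emit:
{"fn": "jog_arm", "kwargs": {"commands": "-0.029 -0.019 0 4; -0.083 -0.053 0 11; -0.137 -0.087 0 18; -0.191 -0.121 0 26; -0.245 -0.156 0 33; -0.298 -0.19 0 40; -0.352 -0.224 0 47; -0.406 -0.259 0 54; -0.46 -0.293 0 62; -0.489 -0.312 0 65.6", "gripper": 0.55}}

```text
clock: 1.35
position: [0.5859, 0.1025, 0.2241]
eef_rot: [2.227, 2.215, -0.001]
wrist_force: [-0.4, -0.3, 0.3]
gripper_width: 0.55
grasp_force: 0.0
```

```bash
python3 - <<'E'
from h import *
snap('wrist','w1'); o=ctrl.observe(); print(o['clock'],o['position'].round(4),R.from_rotvec(o['eef_rot']).as_matrix().round(3),o['gripper_width'])
w,p=cloud('w1'); q=p.astype(int); b,g,r=q[...,0],q[...,1],q[...,2]
P=w[(r>g+70)&(r>b+70)]; P=P[P[:,2]>.13]; print('knob',len(P),P.mean(0).round(4),np.percentile(P,1,0).round(3),np.percentile(P,99,0).round(3))
w,p=cloud('t0')
# grey block / rail heights on grid (y rows)
for x in np.arange(.49,.63,.01):
    print(x.round(2),[int(1000*np.nanmedian(w[...,2][(abs(w[...,0]-x)<.004)&(abs(w[...,1]-y)<.004)])) if ((abs(w[...,0]-x)<.004)&(abs(w[...,1]-y)<.004)).any() else -1 for y in np.arange(.18,-.03,-.01)])
E
```

```text
1.4 [0.5886 0.0954 0.2241] [[ 0.014  1.     0.002]
 [ 1.    -0.014 -0.006]
 [-0.006  0.003 -1.   ]] 0.548632037061628
knob 573 [0.5839 0.107  0.1373] [0.574 0.099 0.131] [0.594 0.114 0.139]
0.49 [2, 3, 2, 1, 2, 1, 1, 4, 0, 4, 1, 5, 1, 1, 0, 2, 1, 1, 0, 1, 3]
0.5 [11, 12, 11, 9, 10, 12, 12, 12, 10, 10, 8, 10, 12, 10, 9, 9, 10, 11, 12, 10, 11]
0.51 [11, 10, 10, 11, 9, 10, 9, 10, 11, 11, 10, 10, 11, 12, 10, 9, 11, 11, 7, 10, 11]
0.52 [10, 11, 10, 10, 11, 10, 11, 10, 11, 11, 10, 9, 9, 10, 29, 41, 29, 27, 14, 11, 12]
0.53 [9, 10, 9, 11, 10, 12, 11, 7, 10, 8, 10, 9, 12, 37, 59, 58, 58, 60, 54, 12, 12]
0.54 [12, 13, 11, 12, 10, 11, 9, 10, 10, 10, 9, 13, 13, 40, 74, 71, 71, 74, 71, 9, 10]
0.55 [11, 12, 12, 11, 10, 10, 12, 11, 11, 9, 9, 9, 11, 86, 88, 85, 86, 85, 84, 11, 12]
0.56 [12, 11, 11, 11, 10, 13, 13, 12, 11, 9, 12, 12, 12, 95, 94, 94, 96, 95, 92, 11, 9]
0.57 [10, 12, 87, 88, 87, 88, 90, 91, 91, 90, 91, 102, 101, 103, 103, 105, 99, 88, 84, 10, 11]
0.58 [9, 89, 89, 89, 88, 88, 91, 135, 132, 96, 95, 97, 94, 83, 87, 96, 99, 88, 79, 12, 10]
0.59 [11, 83, 85, 83, 84, 81, 86, 135, 133, 89, 88, 90, 88, 78, 75, 110, 112, 73, 73, 10, 11]
0.6 [14, 10, 10, 10, 12, 9, -1, -1, 11, 11, 83, 81, 81, 82, 81, 121, 121, 69, 13, 11, 11]
0.61 [11, 11, 10, 11, 10, 11, 11, 11, 11, 10, 12, 8, 12, 13, 11, 138, 134, 12, 11, 9, 11]
0.62 [9, 8, 11, 8, 9, 10, 9, 9, 9, 7, 10, 11, 10, 9, 8, 147, 147, 10, 10, 10, 11]
0.63 [0, 0, -1, 0, -1, 0, -2, -1, -1, -1, 0, 0, 1, 0, 0, 158, 160, 1, -2, 0, -1]
```

View pics/w1.png

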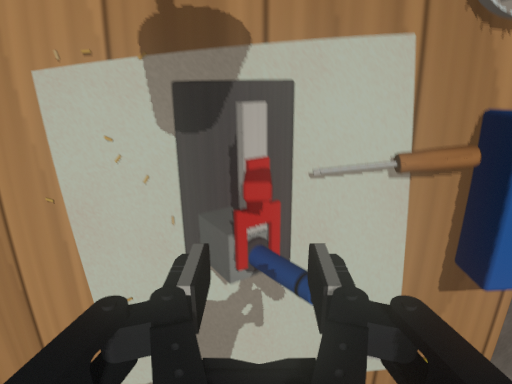

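The wrist view shows the knob at px (258,178), with the open jaws on the handpiece side. The 3D knob position (0.584, 0.107, 0.137) agrees with the other two cameras. Descending onto it.

Emit:
{"fn": "jog_arm", "kwargs": {"commands": "0.0 0 0 0; 0.0 0 0.01 0; 0.0 0 0.03 0; 0.0 0 0.05 0; 0.0 0 0.07 0; 0.0 0 0.085 0; 0.0 0 0.092 0; 0.0 0 0.095 0; 0.0 0 0.095 0; 0.0 0 0.095 0"}}

```text
clock: 2.65
position: [0.5855, 0.1059, 0.13]
eef_rot: [2.221, 2.221, 0.002]
wrist_force: [1.0, -0.6, 0.1]
gripper_width: 0.551
grasp_force: 0.0
```

Emit:
{"fn": "jog_arm", "kwargs": {"commands": "0 0 0 0; 0 0 0 0; 0 0 0 0; 0 0 0 0; 0 0 0 0; 0.004 0 0 0; 0.012 0 0 0; 0.02 0 0 0; 0.028 0 0 0; 0.032 0 0 0", "gripper": 0.0}}

```text
clock: 3.9
position: [0.5858, 0.1377, 0.1307]
eef_rot: [2.22, 2.221, 0.002]
wrist_force: [-0.1, -1.3, 6.5]
gripper_width: 0.0
grasp_force: 3.2
```

```bash
python3 - <<'E'
from h import *
snap('scene','s1'); snap('top','t1'); snap('wrist','w2'); o=ctrl.observe(); print(o['clock'],o['position'].round(4),o['gripper_width'],o['wrist_force'])
for f,(r0,r1,c0,c1) in dict(t1=(165,255,185,275),s1=(180,280,235,335),w2=(0,384,0,512)).items():
    w,p=cloud(f); w=w[r0:r1,c0:c1]; q=p[r0:r1,c0:c1].astype(int); b,g,r=q[...,0],q[...,1],q[...,2]
    P=w[(r>g+70)&(r>b+70)]; P=P[P[:,2]>.03]
    print(f,len(P),P.min(0),P.max(0))
    P=P[P[:,2]>.128]
    if len(P): print(f,'knob',len(P),P.mean(0).round(4),P.min(0).round(3),P.max(0).round(3))
a=cv2.imread('pics/s1.png')[150:290,220:360]; b=cv2.imread('pics/w2.png')
cv2.imwrite('pics/m1.png',np.hstack([cv2.resize(a,(384,384)),cv2.resize(b,(416,384))]))
E
```

```text
4.05 [0.5858 0.1382 0.1307] -0.003418444878818868 [-0.62520408  1.11358745  6.34821517]
t1 241 [0.56364155 0.05306804 0.07466084] [0.60418772 0.12723181 0.11062625]
s1 210 [0.56990001 0.05186267 0.06245169] [0.64930939 0.15261054 0.22756439]
s1 knob 18 [0.6161 0.1437 0.1702] [0.584 0.136 0.128] [0.649 0.149 0.228]
w2 1737 [0.56274993 0.10375733 0.07768001] [0.60362786 0.15427645 0.14687017]
w2 knob 364 [0.5815 0.1454 0.1334] [0.573 0.142 0.128] [0.598 0.147 0.147]
```

View pics/m1.png

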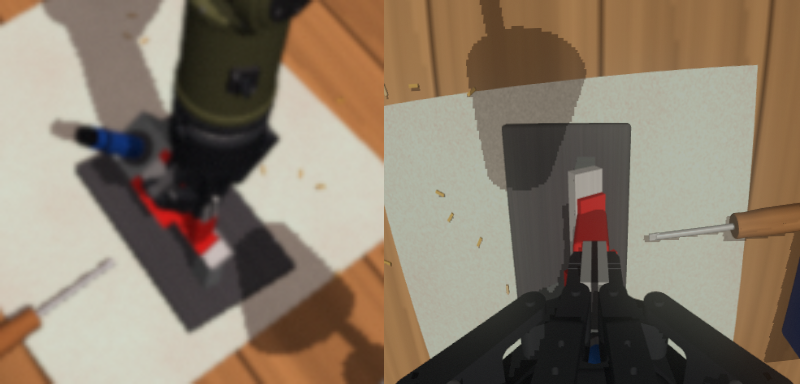

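```bash
python3 - <<'E'
from h import *
w,p=cloud('w2'); z=np.load('pics/w2.npz'); print(z['world_from_camera'].round(3))
for v in range(190,330,8):
    print(v,[(int(p[v,u,2]),int(p[v,u,1]),*(1000*w[v,u]).round().astype(int)) for u in (248,256,261,266,272)])
E
```

```text
[[ 1.     0.    -0.001  0.585]
 [-0.     0.949  0.316  0.22 ]
 [ 0.001 -0.316  0.949  0.281]
 [ 0.     0.     0.     1.   ]]
190 [(164, 159, np.int64(579), np.int64(158), np.int64(92)), (163, 158, np.int64(584), np.int64(157), np.int64(88)), (164, 159, np.int64(587), np.int64(156), np.int64(87)), (165, 160, np.int64(590), np.int64(155), np.int64(84)), (78, 73, np.int64(597), np.int64(131), np.int64(12))]
198 [(121, 38, np.int64(579), np.int64(154), np.int64(95)), (160, 46, np.int64(584), np.int64(153), np.int64(93)), (171, 49, np.int64(587), np.int64(153), np.int64(93)), (171, 50, np.int64(590), np.int64(152), np.int64(91)), (137, 58, np.int64(597), np.int64(124), np.int64(12))]
206 [(171, 47, np.int64(579), np.int64(150), np.int64(99)), (171, 47, np.int64(584), np.int64(148), np.int64(95)), (170, 47, np.int64(587), np.int64(148), np.int64(93)), (171, 49, np.int64(590), np.int64(147), np.int64(91)), (120, 63, np.int64(597), np.int64(117), np.int64(14))]
214 [(118, 33, np.int64(579), np.int64(147), np.int64(103)), (119, 36, np.int64(584), np.int64(146), np.int64(102)), (120, 38, np.in
[... 3549 characters left out ...]
t64(147), np.int64(188)), (29, 29, np.int64(589), np.int64(151), np.int64(193))]
318 [(21, 22, np.int64(582), np.int64(151), np.int64(197)), (27, 27, np.int64(584), np.int64(133), np.int64(176)), (31, 31, np.int64(586), np.int64(133), np.int64(175)), (22, 23, np.int64(588), np.int64(142), np.int64(186)), (18, 19, np.int64(589), np.int64(151), np.int64(198))]
326 [(20, 21, np.int64(582), np.int64(147), np.int64(196)), (28, 29, np.int64(584), np.int64(130), np.int64(176)), (28, 28, np.int64(586), np.int64(129), np.int64(176)), (20, 21, np.int64(588), np.int64(138), np.int64(186)), (19, 19, np.int64(589), np.int64(154), np.int64(204))]<stdin>:4: RuntimeWarning: invalid value encountered in cast
```

```bash
python3 - <<'E' 2>/dev/null
from h import *
w,p=cloud('w1'); z=np.load('pics/w1.npz'); print(z['world_from_camera'].round(3)[:3,3])
for v in range(236,330,8): print(v,[(int(p[v,u,2]),*(1000*w[v,u]).round()) for u in (195,203,315,323)])
o=ctrl.observe(); print(o['wrist_force'],o['torque'],o['position'],o['joint_efforts'])
E
```

```text
[0.586 0.185 0.374]
236 [(76, np.float64(507.0), np.float64(6.0), np.float64(11.0)), (88, np.float64(526.0), np.float64(28.0), np.float64(56.0)), (171, np.float64(654.0), np.float64(1.0), np.float64(2.0)), (170, np.float64(664.0), np.float64(0.0), np.float64(2.0))]
244 [(96, np.float64(557.0), np.float64(115.0), np.float64(240.0)), (77, np.float64(560.0), np.float64(114.0), np.float64(239.0)), (98, np.float64(611.0), np.float64(114.0), np.float64(239.0)), (99, np.float64(615.0), np.float64(114.0), np.float64(239.0))]
252 [(96, np.float64(558.0), np.float64(114.0), np.float64(246.0)), (41, np.float64(561.0), np.float64(114.0), np.float64(247.0)), (50, np.float64(610.0), np.float64(114.0), np.float64(246.0)), (99, np.float64(613.0), np.float64(114.0), np.float64(246.0))]
260 [(96, np.float64(559.0), np.float64(115.0), np.float64(254.0)), (38, np.float64(562.0), np.float64(114.0), np.float64(252.0)), (44, np.float64(609.0), np.float64(113.0), np.float64(252.0)), (99, np.float64(612.0), np.float64(114.0), np.float64(253.0))]
268 [(84, np.float64(560.0), np.float64(114.0), np.float64(259.
[... 1512 characters left out ...]
64(101.0), np.float64(272.0)), (123, np.float64(507.0), np.float64(-120.0), np.float64(2.0)), (127, np.float64(609.0), np.float64(92.0), np.float64(261.0)), (44, np.float64(610.0), np.float64(101.0), np.float64(272.0))]
324 [(35, np.float64(561.0), np.float64(97.0), np.float64(272.0)), (125, np.float64(506.0), np.float64(-134.0), np.float64(2.0)), (168, np.float64(662.0), np.float64(-135.0), np.float64(2.0)), (43, np.float64(610.0), np.float64(97.0), np.float64(272.0))]
[-0.62520408  1.11358745  6.34821517] [ 0.05099424  0.11150311 -0.02798009] [0.58584558 0.13824725 0.1307064 ] [ 6.19027857e-02 -3.94755149e+01  3.40530731e+00 -2.68193221e+01
  9.58471815e-02 -1.68527886e-01 -7.45113910e-03]
```

The camera clouds show the shut fingertips about 9 mm behind the reported TCP, at z≈0.139 when TCP z reads 0.131. The text says they should be 17 mm ahead, so the reported TCP is about 26 mm off along tool z. The fingers shut on top of the knob and dragged the lock about 32 mm. I'll correct for this: lift, open, go 26 mm lower, and grip again.

Emit:
{"fn": "jog_arm", "kwargs": {"commands": "0 0 -0.008 0; 0 0 -0.015 0; 0 0 -0.015 0; 0 0 -0.015 0; 0 0 -0.015 0; 0 0 0 0; 0 0 0.015 0; 0 0 0.024 0; 0 0 0.026 0; 0 0 0.026 0", "gripper": 0.55}}

```text
clock: 5.3
position: [0.5851, 0.1378, 0.1033]
eef_rot: [2.221, 2.221, 0.0]
wrist_force: [0.7, -0.3, -0.2]
gripper_width: 0.549
grasp_force: 0.0
```

Emit:
{"fn": "jog_arm", "kwargs": {"commands": "0 0 0 0; 0 0 0 0; 0 0 0 0; 0 0 0 0; 0 0 0 0; 0.002 0 0 0; 0.004 0 0 0; 0.006 0 0 0; 0.008 0 0 0; 0.009 0 0 0", "gripper": 0.0}}

```text
clock: 6.55
position: [0.5839, 0.1447, 0.1041]
eef_rot: [-2.222, -2.221, 0.006]
wrist_force: [-6.1, -4.8, 6.8]
gripper_width: 0.248
grasp_force: 59.4
```

Emit:
{"fn": "jog_arm", "kwargs": {"commands": "0.001 0 0 0; 0.002 0 0 0; 0.003 0 0 0; 0.004 0 0 0; 0.005 0 0 0; 0.005 0 0 0; 0.005 0 0 0; 0.005 0 0 0; 0.005 0 0 0; 0.005 0 0 0"}}

```text
clock: 7.8
position: [0.5839, 0.1448, 0.1041]
eef_rot: [2.223, 2.215, -0.013]
wrist_force: [-5.9, -12.6, 7.7]
gripper_width: 0.245
grasp_force: 59.6
```

The lock is at its end stop: y is unchanged while the force rises. Now releasing and moving up over the handpiece.

Emit:
{"fn": "jog_arm", "kwargs": {"commands": "0 0 0 0; 0 0 0 0; 0 0 0 0; 0 0 0 0; 0 0 -0.03 0; 0 0 -0.07 0; -0.01 0.002 -0.105 0; -0.05 0.01 -0.105 0; -0.1 0.018 -0.105 0; -0.1255 0.022 -0.105 0", "gripper": 0.6}}

```text
clock: 9.05
position: [0.6073, 0.0227, 0.2087]
eef_rot: [2.224, 2.217, -0.0]
wrist_force: [-0.1, 0.0, 0.3]
gripper_width: 0.598
grasp_force: 0.0
```

```bash
python3 - <<'E' 2>/dev/null
from h import *
for f in ('t2','s2','w3'): snap({'t':'top','s':'scene','w':'wrist'}[f[0]],f)
o=ctrl.observe(); print(o['clock'],o['position'].round(4),R.from_rotvec(o['eef_rot']).as_matrix().round(3))
for f in ('t2','s2','w3'):
    w,p=cloud(f); q=p.astype(int); b,g,r=q[...,0],q[...,1],q[...,2]; box=(abs(w[...,0]-.59)<.07)&(abs(w[...,1]-.08)<.12)&(w[...,2]>.07)&(w[...,2]<.18)
    P=w[(r>g+70)&(r>b+70)&box]; print(f,'red',len(P),P.min(0).round(3),P.max(0).round(3))
    P=P[P[:,2]>.13]; 
    if len(P): print('knob',P.mean(0).round(4))
    B=w[(b>r+35)&(b>g+25)&box]; print('blue',len(B),np.percentile(B,2,0).round(4),np.percentile(B,98,0).round(4))
    if f=='w3':
        for z in np.arange(.09,.17,.01):
            Q=B[abs(B[:,2]-z)<.005]
            if len(Q): print(z.round(3),len(Q),np.percentile(Q,3,0).round(4),np.percentile(Q,97,0).round(4))
a=cv2.imread('pics/s2.png')[150:290,220:360]; b=cv2.imread('pics/w3.png')
cv2.imwrite('pics/m2.png',np.hstack([cv2.resize(a,(384,384)),cv2.resize(b,(416,384))]))
E
```

```text
9.2 [0.6071 0.0248 0.2085] [[ 0.003  1.     0.   ]
 [ 1.    -0.003 -0.   ]
 [-0.     0.    -1.   ]]
t2 red 84 [0.574 0.124 0.084] [0.593 0.161 0.141]
knob [0.5833 0.1449 0.1371]
```

```bash
python3 - <<'E' 2>&1 | grep -v Warn
from h import *
for f in ('s2','w3'):
    w,p=cloud(f); q=p.astype(int); b,g,r=q[...,0],q[...,1],q[...,2]; box=(abs(w[...,0]-.59)<.07)&(abs(w[...,1]-.08)<.12)&(w[...,2]>.07)&(w[...,2]<.18)
    B=w[(b>r+35)&(b>g+25)&box]; print(f,'blue',len(B))
    for z in np.arange(.09,.17,.01):
            Q=B[abs(B[:,2]-z)<.005]
            if len(Q): print(z.round(3),len(Q),np.percentile(Q,3,0).round(4),np.percentile(Q,97,0).round(4))
    C=w[(q.max(-1)<60)&box&(w[...,2]>.13)]; print('cap',len(C),np.percentile(C,5,0).round(4) if len(C) else '',np.percentile(C,95,0).round(4) if len(C) else '')
a=cv2.imread('pics/s2.png')[150:290,220:360]; b=cv2.imread('pics/w3.png')
cv2.imwrite('pics/m2.png',np.hstack([cv2.resize(a,(384,384)),cv2.resize(b,(416,384))]))
E
```

```text
s2 blue 129
0.09 9 [0.5779 0.0288 0.0859] [0.5935 0.0343 0.0948]
0.1 21 [0.5797 0.0203 0.0956] [0.602  0.0342 0.1047]
0.11 21 [0.5878 0.0215 0.1056] [0.6059 0.0343 0.1138]
0.12 20 [0.5964 0.0242 0.1152] [0.6198 0.034  0.1248]
0.13 18 [0.6061 0.0238 0.1253] [0.6215 0.0355 0.1346]
0.14 15 [0.6114 0.026  0.1353] [0.627  0.0345 0.1441]
0.15 23 [0.6191 0.0236 0.1451] [0.635  0.0347 0.1536]
0.16 2 [0.6275 0.027  0.1558] [0.6298 0.0278 0.1566]
cap 45 [0.63   0.0189 0.1508] [0.6467 0.0332 0.1653]
w3 blue 1680
0.09 40 [0.5757 0.0302 0.0876] [0.5886 0.0355 0.0948]
0.1 211 [0.5756 0.0213 0.0953] [0.5934 0.0354 0.1048]
0.11 250 [0.583  0.0211 0.1052] [0.6027 0.0355 0.1147]
0.12 270 [0.5907 0.0213 0.1153] [0.6106 0.0356 0.1248]
0.13 308 [0.5988 0.0215 0.1253] [0.6169 0.0356 0.1347]
0.14 224 [0.6069 0.0219 0.1353] [0.6262 0.0356 0.144 ]
0.15 346 [0.6169 0.0199 0.1455] [0.6313 0.0357 0.1548]
0.16 31 [0.6219 0.0224 0.155 ] [0.6251 0.0296 0.1564]
cap 943 [0.615  0.0197 0.1437] [0.6445 0.0345 0.1653]
```

View pics/m2.png

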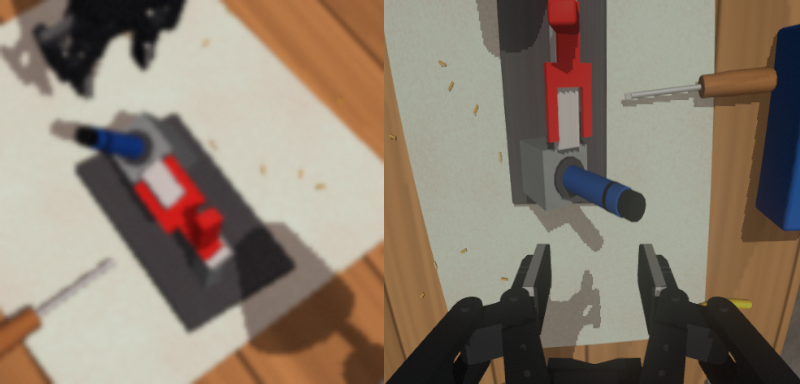

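The picture shows the fork slid well clear of the handpiece, with the jaws beside the handpiece and above it. Checking joint 7 to choose the turn direction.

```bash
python3 - <<'E'
from h import *
o=ctrl.observe(); print(o['joint_pos'].round(3),o['position'].round(4))
E
```

```text
[-0.47   0.249  0.459  1.601 -0.113  1.317  0.002] [0.6071 0.0248 0.2085]
```

Emit:
{"fn": "jog_arm", "kwargs": {"commands": "0 0 0 9; 0 0 0 19; 0 0 0 29; 0 0 0 39; 0 0 0 49; 0 0 0 59; 0 0 0 69; 0 0 0 79; 0 0 0 88; 0 0 0 90"}}

```text
clock: 10.45
position: [0.6068, 0.0289, 0.2081]
eef_rot: [-3.141, -0.005, 0.001]
wrist_force: [0.6, -0.2, -0.4]
gripper_width: 0.6
grasp_force: 0.0
```

Emit:
{"fn": "jog_arm", "kwargs": {"commands": "0 0 0 0; 0 0 0.02 0; 0 0 0.05 0; 0 0 0.08 0; 0 0 0.1 0; 0 0 0.11 0; 0 0 0.115 0; 0 0 0.117 0; 0 0 0.117 0; 0 0 0.117 0"}}

```text
clock: 11.7
position: [0.6074, 0.0264, 0.092]
eef_rot: [-3.141, -0.0, -0.002]
wrist_force: [-0.8, 0.3, 0.9]
gripper_width: 0.602
grasp_force: 0.0
```

Emit:
{"fn": "jog_arm", "kwargs": {"commands": "0 0 0 0; 0 0 0 0; 0 0 0 0; 0 0 0 0; 0 0 0 0; 0 0 0 0; 0.0012 0 -0.0016 0; 0.0038 0 -0.0047 0; 0.0062 0 -0.0078 0; 0.0094 0 -0.0117 0", "gripper": 0.0}}

```text
clock: 12.95
position: [0.6159, 0.0263, 0.1028]
eef_rot: [3.141, 0.0, -0.003]
wrist_force: [-3.0, -3.5, -3.4]
gripper_width: 0.235
grasp_force: 58.4
```

Emit:
{"fn": "jog_arm", "kwargs": {"commands": "0.005 0 -0.0063 0; 0.0112 0 -0.014 0; 0.0175 0 -0.0219 0; 0.0237 0 -0.0297 0; 0.03 0 -0.0375 0; 0.0362 0 -0.0453 0; 0.0425 0 -0.0531 0; 0.0468 0 -0.0586 0; 0.05 0 -0.075 0; 0.05 0 -0.095 0"}}

```text
clock: 14.2
position: [0.6664, 0.0263, 0.1991]
eef_rot: [3.141, 0.0, -0.0]
wrist_force: [-0.3, -0.1, -2.5]
gripper_width: 0.24
grasp_force: 58.6
```

```bash
cat > m.py <<'E'
from h import *
import sys
t=sys.argv[1]
for n in ('wrist','scene'): snap(n,n[0]+t)
o=ctrl.observe(); T=o['position']; print(o['clock'],T.round(4),o['wrist_force'].round(1),o['gripper_width'].round(3))
for f in ('w'+t,'s'+t):
    w,p=cloud(f); q=p.astype(int); b,g,r=q[...,0],q[...,1],q[...,2]
    box=(np.linalg.norm(w-(T+[0,0,.03]),axis=-1)<.14)&(abs(w[...,1]-T[1])<.014)&(w[...,2]>.04)
    B=w[(b>r+35)&(b>g+25)&box]
    if len(B)<20: print(f,len(B)); continue
    u,s,v=np.linalg.svd(B-B.mean(0),full_matrices=False); d=v[0]*np.sign(v[0,0]); print(f,len(B),'mean',B.mean(0).round(4),'axis',d.round(3),'elev',np.degrees(np.arcsin(d[2])).round(1),'min',B.min(0).round(3),'max',B.max(0).round(3))
    # upper outline per x bin
    print([(x.round(3),np.percentile(B[abs(B[:,0]-x)<.004][:,2],95).round(4)) for x in np.arange(B[:,0].min()+.004,B[:,0].max(),.01)])
a=cv2.imread('pics/s%s.png'%t)[130:290,200:360]; b=cv2.imread('pics/w%s.png'%t)
cv2.imwrite('pics/m_%s.png'%t,np.hstack([cv2.resize(a,(384,384)),cv2.resize(b,(416,384))]))
E
python3 m.py 4 2>&1 | grep -v Warn
```

```text
Traceback (most recent call last):
  File "m.py", line 5, in <module>
    o=ctrl.observe(); T=o['position']; print(o['clock'],T.round(4),o['wrist_force'].round(1),o['gripper_width'].round(3))
                                                                                             ^^^^^^^^^^^^^^^^^^^^^^^^
AttributeError: 'float' object has no attribute 'round'
```

```bash
sed -i "s/o\['gripper_width'\].round(3)/o['gripper_width']/" m.py; python3 m.py 4 2>&1 | grep -v Warn
```

```text
14.4 [0.6667 0.0263 0.199 ] [-1.   0.4 -2.7] 0.2371637605257724
w4 391 mean [0.6859 0.0263 0.2636] axis [0.651 0.181 0.737] elev 47.5 min [0.646 0.016 0.215] max [0.697 0.037 0.275]
Traceback (most recent call last):
  File "m.py", line 13, in <module>
    print([(x.round(3),np.percentile(B[abs(B[:,0]-x)<.004][:,2],95).round(4)) for x in np.arange(B[:,0].min()+.004,B[:,0].max(),.01)])
                       ~~~~~~~~~~~~~^^^^^^^^^^^^^^^^^^^^^^^^^^^^^^^
IndexError: index -1 is out of bounds for axis 0 with size 0
```

```bash
sed -i '/upper outline/d;/print(\[(x.round/d' m.py; python3 - <<'E' 2>&1 | grep -v Warn
from h import *
for f in ('t0','w3','s4','w4'):
    w,p=cloud(f); q=p.astype(int); grey=(q.max(-1)-q.min(-1)<30)&(w[...,2]>.03)&(w[...,2]<.12)
    print(f)
    for y0,y1 in ((-.012,.01),(.01,.045)):
        P=w[grey&(w[...,1]>y0)&(w[...,1]<y1)]
        print(' y',y0,[(int(1000*x),int(1000*np.median(P[abs(P[:,0]-x)<.0025][:,2])),int((abs(P[:,0]-x)<.0025).sum())) for x in np.arange(.52,.615,.005) if (abs(P[:,0]-x)<.0025).sum()>3])
    P=w[grey&(w[...,0]>.54)&(w[...,0]<.56)]; print(' yrange',np.percentile(P[:,1],[2,98]) if len(P)>10 else '')
E
```

```text
t0
 y -0.012 [(520, 46, 4), (525, 52, 10), (530, 60, 10), (535, 69, 10), (540, 74, 10), (545, 81, 10), (550, 88, 9), (555, 96, 10), (560, 93, 10), (565, 91, 5), (570, 86, 10), (575, 85, 10), (580, 83, 10), (585, 77, 6), (590, 74, 9), (595, 70, 10)]
 y 0.01 [(520, 44, 13), (525, 51, 24), (530, 57, 24), (535, 67, 24), (540, 75, 26), (545, 80, 26), (550, 87, 26), (555, 95, 26), (560, 94, 26), (570, 92, 6), (575, 93, 13), (580, 88, 11), (585, 86, 8), (590, 81, 7), (595, 73, 7)]
 yrange [-0.00127887  0.36482942]
w3
 y -0.012 [(520, 48, 18), (525, 53, 36), (530, 60, 39), (535, 67, 34), (540, 75, 43), (545, 82, 41), (550, 90, 51), (555, 97, 59), (560, 95, 78), (565, 92, 80), (570, 88, 70), (575, 85, 49), (580, 82, 52), (585, 78, 53), (590, 75, 29), (595, 71, 6)]
 y 0.01 [(520, 48, 70), (525, 53, 111), (530, 60, 121), (535, 67, 135), (540, 74, 139), (545, 83, 153), (550, 90, 161), (555, 97, 213), (560, 95, 277), (565, 92, 243), (570, 96, 235), (575, 94, 218), (580, 90, 118), (585, 85, 97), (590, 80, 115), (595, 71, 124), (600, 68, 22)]
 yrange [0.0003213  0.05044846]
s4
 y -0.012 [(550, 84, 4), (555, 91, 4), (560, 97, 8), (565, 94, 8), (570, 91, 13), (575, 85, 11), (580, 82, 10), (585, 79, 11), (590, 76, 9), (595, 73, 11), (600, 70, 6)]
 y 0.01 [(525, 49, 8), (530, 55, 8), (535, 63, 10), (540, 72, 9), (545, 78, 9), (550, 85, 7), (555, 92, 9), (560, 96, 22), (565, 93, 35), (570, 88, 33), (575, 85, 24), (580, 80, 21), (585, 76, 14), (590, 74, 21), (595, 72, 27), (600, 69, 21)]
 yrange [0.00061944 0.38184068]
w4
 y -0.012 []
 y 0.01 []
 yrange
```

Emit:
{"fn": "jog_arm", "kwargs": {"commands": "-0.02 0 0 0; -0.05 0 0 0; -0.07 0 0 0; -0.08 0 0 0; -0.08 0 0.01 0; -0.08 0 0.03 0; -0.08 0 0.05 0; -0.08 0 0.06 0; -0.08 0 0.0645 0; -0.08 0 0.0645 0"}}

```text
clock: 15.65
position: [0.5866, 0.0262, 0.1334]
eef_rot: [3.141, -0.0, 0.0]
wrist_force: [0.0, 0.8, -1.7]
gripper_width: 0.24
grasp_force: 58.7
```

Emit:
{"fn": "jog_arm", "kwargs": {"commands": "0 0 0.005 0; 0.006 0 0.009 0; 0.011 0 0.0125 0; 0.015 0 0.0165 0; 0.019 0 0.0205 0; 0.022 0 0.025 0; 0.0253 0 0.0298 0; 0.028 0 0.035 0; 0.03 0 0.04 0; 0.03 0 0.04 0"}}

```text
clock: 16.9
position: [0.6185, 0.0263, 0.0948]
eef_rot: [-3.141, -0.0, -0.006]
wrist_force: [0.7, -1.4, 5.1]
gripper_width: 0.241
grasp_force: 58.4
```

```bash
python3 m.py 5 2>&1 | grep -v Warn
```

```text
17.0 [0.6183 0.0263 0.0948] [2.9 0.5 5.1] 0.23724489601748494
w5 6167 mean [0.6206 0.0268 0.1346] axis [0.97  0.003 0.242] elev 14.0 min [0.575 0.016 0.11 ] max [0.654 0.038 0.145]
s5 96 mean [0.6328 0.0297 0.1353] axis [0.973 0.007 0.232] elev 13.4 min [0.577 0.02  0.12 ] max [0.656 0.036 0.145]
```

View pics/m_5.png

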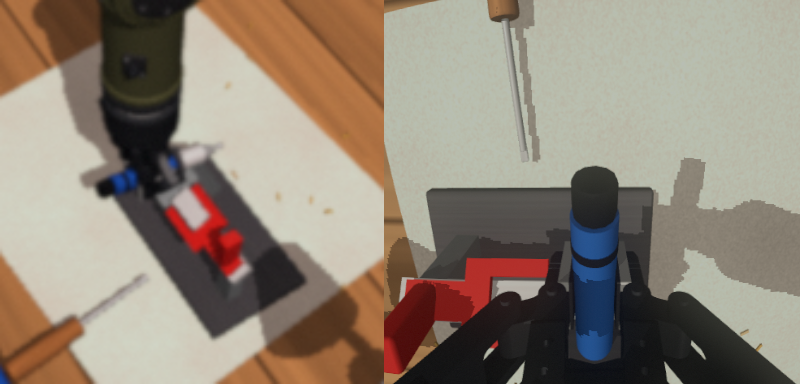

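The pictures show the handpiece pivoted in the jaws to about 14° above level, resting on the block ridge. The rear points to +x and the fork is untouched. One more push.

Emit:
{"fn": "jog_arm", "kwargs": {"commands": "0.001 0 0.002 0; 0.002 0 0.004 0; 0.003 0 0.006 0; 0.004 0 0.008 0; 0.005 0 0.01 0; 0.005 0 0.0115 0; 0.005 0 0.013 0; 0.005 0 0.014 0; 0.005 0 0.0145 0; 0.005 0 0.0145 0"}}

```text
clock: 18.25
position: [0.6224, 0.0264, 0.0801]
eef_rot: [-3.141, -0.0, -0.003]
wrist_force: [0.6, 0.4, 6.9]
gripper_width: 0.238
grasp_force: 58.7
```

```bash
python3 m.py 6 2>&1 | grep -v Warn
```

```text
18.35 [0.6224 0.0264 0.0801] [ 0.8 -0.9  5.7] 0.2385123862708367
w6 7090 mean [0.626  0.0268 0.1197] axis [0.999 0.003 0.035] elev 2.0 min [0.58  0.016 0.1  ] max [0.659 0.039 0.162]
s6 112 mean [0.6345 0.0298 0.1186] axis [ 0.998 -0.04   0.039] elev 2.3 min [0.582 0.018 0.107] max [0.663 0.037 0.133]
```

```bash
cat > e.py <<'E'
from h import *
import sys
for f in sys.argv[1:]:
    w,p=cloud(f); q=p.astype(int); b,g,r=q[...,0],q[...,1],q[...,2]; T=w[...,1]
    B=w[(b>r+35)&(b>g+25)&(abs(w[...,1]-.0265)<.012)&(w[...,0]>.55)&(w[...,0]<.70)&(w[...,2]>.09)]
    y0=np.median(B[:,1]); B=B[abs(B[:,1]-y0)<.004]
    for _ in range(5): c=np.polyfit(B[:,0],B[:,2],1); e=B[:,2]-np.polyval(c,B[:,0]); B=B[abs(e)<max(.0015,2*e.std())]
    print(f,len(B),'elev',np.degrees(np.arctan(c[0])).round(2),'z mean',B[:,2].mean().round(4),'x',B[:,0].min().round(3),B[:,0].max().round(3),'rms',e.std().round(5))
E
python3 e.py w5 w6 s6 2>&1 | grep -v Warn
```

```text
w5 2474 elev 14.34 z mean 0.1359 x 0.575 0.652 rms 0.0005
w6 2864 elev 1.75 z mean 0.1213 x 0.587 0.659 rms 0.00054
s6 55 elev 1.48 z mean 0.1188 x 0.583 0.663 rms 0.00239
```

Emit:
{"fn": "jog_arm", "kwargs": {"commands": "0 0 0.001 0; 0 0 0.002 0; 0 0 0.002 0; 0 0 0.002 0; 0 0 -0.02 0; 0 0 -0.06 0; 0 0 -0.11 0; 0 0 -0.16 0; 0 0 -0.2 0; 0 0 -0.225 0"}}

```text
clock: 19.6
position: [0.6215, 0.0264, 0.3054]
eef_rot: [-3.141, -0.0, -0.002]
wrist_force: [0.1, -0.6, -1.6]
gripper_width: 0.239
grasp_force: 58.7
```

Emit:
{"fn": "jog_arm", "kwargs": {"commands": "0 0 0 0; 0 0 0 0; 0 0 0 0; 0 0 0 0; 0 0 0 0; 0 0 0 0; 0 0 0 0; 0 0 0 0; 0 0 0 0; 0 0 0 0"}}

```text
clock: 20.85
position: [0.6214, 0.0264, 0.3041]
eef_rot: [-3.141, -0.0, -0.0]
wrist_force: [0.3, 0.6, -2.0]
gripper_width: 0.232
grasp_force: 58.8
```

```bash
(python3 m.py 7; python3 e.py w7 s7; python3 - <<'E'
from h import *
snap('top','t7')
w,p=cloud('t7'); q=p.astype(int); b,g,r=q[...,0],q[...,1],q[...,2]
P=w[(r>g+70)&(r>b+70)&(w[...,2]>.13)&(w[...,2]<.15)&(abs(w[...,1]-.13)<.05)&(abs(w[...,0]-.585)<.03)]; print('knob',len(P),P.mean(0))
E
) 2>&1 | grep -v Warn
```

```text
20.95 [0.6214 0.0263 0.3041] [-0.6  0.3 -2.2] 0.24054048193772498
w7 6910 mean [0.6251 0.0268 0.3438] axis [0.999 0.008 0.048] elev 2.7 min [0.58  0.016 0.324] max [0.658 0.039 0.386]
s7 128 mean [0.6441 0.0303 0.3428] axis [ 0.998  0.065 -0.015] elev -0.9 min [0.582 0.017 0.331] max [0.661 0.037 0.362]
w7 2861 elev 2.51 z mean 0.3453 x 0.585 0.658 rms 0.00056
s7 62 elev 0.72 z mean 0.3434 x 0.582 0.661 rms 0.00191
knob 30 [0.58307766 0.14746495 0.13734681]
```

View pics/m_7.png

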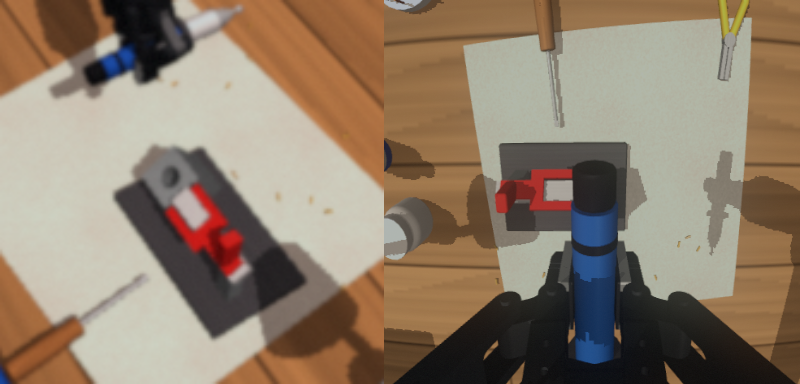

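Emit:
{"fn": "jog_arm", "kwargs": {"commands": "0 0 0 0; 0 0 0 0; 0 0 0 0; 0 0 0 0; 0 0 0 0; 0 0 0 0; 0 0 0 0; 0 0 0 0; 0 0 0 0; 0 0 0 0"}}

```text
clock: 22.25
position: [0.6214, 0.0264, 0.3041]
eef_rot: [-3.142, -0.0, -0.0]
wrist_force: [-0.0, 0.4, -2.0]
gripper_width: 0.235
grasp_force: 58.8
```

```bash
(python3 m.py 8; python3 e.py w8 s8) 2>&1 | grep -v Warn
```

```text
22.35 [0.6214 0.0264 0.304 ] [-0.3  0.9 -1.9] 0.23952680588289424
w8 6898 mean [0.625  0.0268 0.3439] axis [0.999 0.009 0.049] elev 2.8 min [0.579 0.016 0.322] max [0.658 0.039 0.386]
s8 126 mean [0.6446 0.0305 0.343 ] axis [ 0.997  0.072 -0.041] elev -2.3 min [0.582 0.018 0.332] max [0.661 0.04  0.364]
w8 2860 elev 2.51 z mean 0.3453 x 0.586 0.658 rms 0.00054
s8 50 elev 0.96 z mean 0.344 x 0.582 0.661 rms 0.00129
```

The hold is stable: no drift, within about 2.5° of level, axis at about 0.33 m. Handing in.

```bash
python3 -c "
from station import sign_off
print(sign_off())"
```

```text
the job is handed in; nothing more can be done
None
```

The lock is open at its end stop, and the gripper is holding the blue handpiece still about 33 cm above the bench, within about 2.5° of level; the job is handed in at about 22 s.

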